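# Make up a specimen kit and a staining kit

### The arm

A 6-joint arm with a two-finger parallel gripper is mounted at the origin on a cart in front of the work surface, level with it; the furniture and walls round the work are solid. World frame = base frame: x ahead of the robot, y to its left, z up, the work surface at z = 0. Lengths are in m, angles in degrees, forces in N, time in s.
With the tool pointing down it reaches from about 0.4 to 0.825 m from the base axis. Payload 7 kg.
Tool frame: the origin (TCP) lies between the finger pads; the fingertips stand 25 mm ahead of it and the grasp point (between the pads) lies 6 mm ahead of it; z points along the fingers, y is the line along which they close (so a half turn about z gives the same grasp; the last joint's range is limited). The gripper opens to 88 mm and grips with 3 to 60 N. Pads are 19 mm wide; open, the fingers measure 130 mm over their backs; the gripper's body (78 mm by 193 mm) begins 47 mm behind the grasp point.
Start: joints at [-60.842, 20.546, 0.682, 0, -70.136, -16.507], TCP at [0.148, -0.659, 0.252] pointing down, gripper open.
Joint ranges: [-176.03, 176.03], [-82.01, 121.73], [-58.28, 71.71], [-173.87, 95.51], [-174.79, -0.11], [-173.66, 173.66]. Speed limits (degrees/s): [136.94, 136.94, 172.46, 180, 180, 180].

### API

Orientations are given as [roll, pitch, yaw] about the fixed x, y, z axes, in that order (R = Rz(yaw) Ry(pitch) Rx(roll)).
In Python, from plant import status, optics, job gives the robot as it stands. The module is installed in compiled form; this text tells all that it offers.
- The arm moves only by the tool shift_gripper, called as a command line: name --argument value ..., lists and objects as JSON in quotes. Schema: {"type":"object","properties":{"offsets":{"type":"array","items":{"type":"array","prefixItems":[{"type":"array","items":{"type":"number"},"minItems":3,"maxItems":3},{"type":"number"},{"type":"number"}],"minItems":3,"maxItems":3},"minItems":1,"maxItems":8},"only":{"type":"string"},"quiet":{"type":"boolean"},"lines":{"type":"string"}},"required":["offsets"],"additionalProperties":false}. offsets is a list of rows, 1 to 8 of them, each written [[dx, dy, dz], turn, opening]: dx, dy, dz in shares of 0.6 m (1.0 is 0.6 m), then a turn about the tool's z in parts of the range, where 1.0 means 180 degrees, then the finger opening in m; each row is the pose to reach, as a shift and turn from the pose commanded when the call began, along the tool's axes at that moment; what a row does not reach only later rows make up. A row lasts 1/8 s, in which the tool goes at most 0.0625 m and 10.7 degrees, less where a joint would pass 70% of its speed; a pose out of reach is approached as far as the arm can. The fingers move at their own pace and stop on an object; the grip force is fixed at half the most. Time passes only in rows, so rows that do not move let the fingers close. The tool returns the time, the measured TCP pose, the force, the opening and the grip force at its end. only (a regular expression) keeps the lines of the reply that match it, lines (a string "A,B") keeps lines A to B, and quiet returns only ok. No shift or turn number may pass 1 either way. Input that does not fit is refused with a message, and nothing moves.
- status.get_obs(): the state, without advancing time (a new reading comes with each control period).
- optics.snapshot(name): name is "scene" or "top" or "wrist"; returns a dict with "frame" (400x640x3 uint8, red, green, blue), "z_map" (400x640 float32, m along the optical axis (not along the pixel's ray), 0 where there is no reading), "fovy" (degrees; the focal length in pixels is half the picture's height over the tangent of half this angle, whatever the lens; pixels are square), "cx", "cy" (the principal point, pixels), "R" (3x3) and "t" (3): a world point X has camera coordinates R X + t; the wrist camera has in their place "T_tool_cam" (4x4, takes a point from camera to tool coordinates, whose origin is the TCP and whose axes are the flange's). Camera axes: x right, y down, z forward; pixel columns grow to the right and rows downward; lengths in m; the calibration is good to about 2 mm. The wrist camera is an equidistant fisheye: a pixel r from the principal point sees the ray r / f radians off the axis. A picture is of the moment at which its call begins: read the wrist's pose just before it.
- job.close_job(): hands the job in; it is judged then, once.
The state is a dict: "clock": time; "joint_pos": joint angles; "qvel": joint speeds; "tau": joint torques, N m; "tool_pos": TCP position; "orientation": TCP orientation; "force": force on the tool from outside, world axes, zero at the start; "moment": the same for the moment, N m; "opening": finger opening in m; "gripper_force": force on a finger pad.
Only numpy, scipy, OpenCV 4.12 (cv2) and the standard library are available. Lean on these libraries where they do the work, as an engineer would, in place of code of your own. Each camera call takes 0.05 s, during which the arm holds its last target. There are 200 camera calls.

### The job

Make up two kits from the stock in the middle of the bench. The tray with two round recesses gets the specimen cup and the strip vial; the long tray with three recesses gets the dropper bottle, the white reagent carton and the small flat coverslip box. Set every item the right way up in the recess shaped for it, on the recess floor, and leave the petri dish, which belongs to neither kit, where it stands.

Things in the scene. Friction and masses are not known exactly. Their poses are not given: they have to be found in the camera images.
- cup: Specimen cup with white screw lid, upright, 67 mm tall; lid 60 mm across at 54 to 66 mm height, body tapering below, at most 56 mm across. Grasp the lid. Origin at the centre of its underside, z up.
- vial: Strip vial: upright white cylinder with a blue snap lid, 102 mm tall; body 37 mm across up to 85 mm height, lid 39 mm. Grasp the body at 50 to 75 mm height. Origin at the centre of its underside, z up.
- dropper: White dropper bottle with black collar and dark red rubber bulb, upright, 112 mm tall; body 35 mm across up to 66 mm height, bulb and collar narrower. Grasp the upper part of the body, at 45 to 65 mm height, with the gripper's palm above the bulb. Origin at the centre of its underside, z up.
- carton: White reagent carton, a rigid box 50 (own x) x 70 (own y) x 56 mm high; grasp across the 50 mm width (own x). Origin at the centre of its underside, z up.
- coverslips: Small coverslip box lying flat, rigid, 30 (own x) x 52 (own y) x 22 mm high; grasp across the 30 mm width (own x) by its upper 10 mm, so that the fingers stay above the tray when it is set down. Origin at the centre of its underside, z up.
- petri: Petri dish with lid, 62 mm across, 14 mm high, standing among the stock; belongs to neither kit, to be left alone. Origin at the centre of its underside, z up.
- two_tray: Fixed grey tray 172 (own x) x 106 mm, top 10 and lip 12 mm high, left or right of the stock, with two round dark-lined recesses (floor at z = 4 mm), both at own y = 0. Cup: 78 mm across, centre at own x = -33 mm. Vial: 56 mm across, centre at x = +45 mm. Origin at the centre of its underside; own x points away from the robot within 15 degrees.
- three_tray: Fixed grey tray 258 (own x) x 96 mm, top 10 and lip 12 mm high, on the other side, with three dark-lined recesses (floor at z = 4 mm) at own y = 0. Dropper: round, 54 mm, centre x = +90 mm. Carton: 88 (x) x 68 mm, centre x = +9. Coverslip box: 70 (x) x 48 mm, centre x = -81. The boxes lie lengthwise along own x, which points away from the robot within 15 degrees. Origin: centre of its foot.

How it is judged:
By the outcome, as a careful person would: the job done as asked, in the order asked, and still so for the second after the job is handed in, with the robot touching nothing.
It also fails if it takes over 128 s, if anything falls off the work surface, if the arm or the gripper's body presses on something with over 40 N, if the wrist force passes 120 N, or if a joint passes its speed limit or range.

## Working session

There is one attempt and no reset: what is moved stays moved. The work goes in short steps, Python scripts to look and compute and a tool call to move; the robot and the scene stay as the last step left them, time stands still between calls to the robot, and variables do not carry over. Pictures are saved under pics/ and viewed, at most 16 in all, crops included, and the job is handed in when it is done.

```bash
mkdir -p pics; cat > h.py <<'E'
import numpy as np, cv2
from plant import status, optics, job
def snap(n):
    d=optics.snapshot(n); return d
E
python3 - <<'E'
from h import *
o=status.get_obs(); print({k:np.round(v,3) for k,v in o.items()})
for n in ("scene","top"):
    d=snap(n); np.savez("pics/%s0.npz"%n,**d)
    cv2.imwrite("pics/%s0.png"%n,d["frame"][...,::-1]); print(n,d["fovy"],d["cx"],d["cy"],d["R"].round(3).tolist(),d["t"].round(3), -d["R"].T@d["t"])
E
```

```text
{'clock': np.float64(0.0), 'joint_pos': array([-6.0845e+01,  2.0591e+01,  6.3400e-01, -2.0000e-02, -7.0134e+01,
       -1.6508e+01]), 'qvel': array([ 0.096,  0.035, -0.025, -0.009,  0.031, -0.009]), 'tau': array([-1.0000e-03, -5.8272e+01,  2.9305e+01,  6.9970e+00,  7.0000e-03,
       -0.0000e+00]), 'tool_pos': array([ 0.148, -0.658,  0.251]), 'orientation': array([ 1.79908e+02, -8.00000e-03, -1.67360e+02]), 'force': array([ 0.18 ,  0.392, -0.563]), 'moment': array([ 0.01 ,  0.012, -0.031]), 'gripper_force': np.float64(0.0), 'opening': np.float64(0.087)}
scene 48.87445573999866 317.60378930669435 205.90444357886116 [[-0.839, -0.544, 0.013], [-0.406, 0.609, -0.681], [0.363, -0.577, -0.732]] [0.442 0.232 0.863] [0.1516383  0.59720622 0.78388623]
top 49.45032906389952 323.9157175276109 209.8910025215287 [[0.001, -1.0, -0.017], [-0.996, 0.0, -0.09], [0.09, 0.017, -0.996]] [0.02  0.513 0.948] [0.42523829 0.00401055 0.9907653 ]
```

View pics/top0.png

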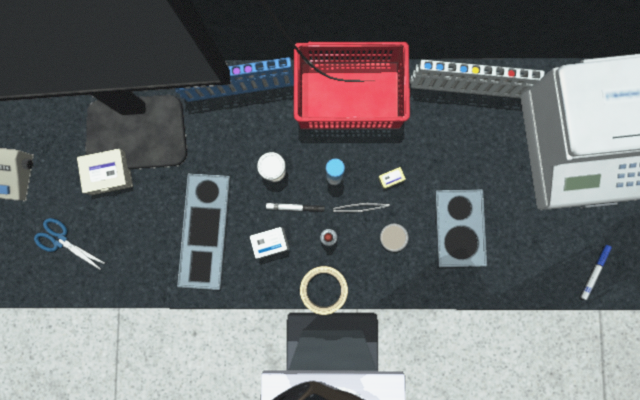

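View pics/scene0.png

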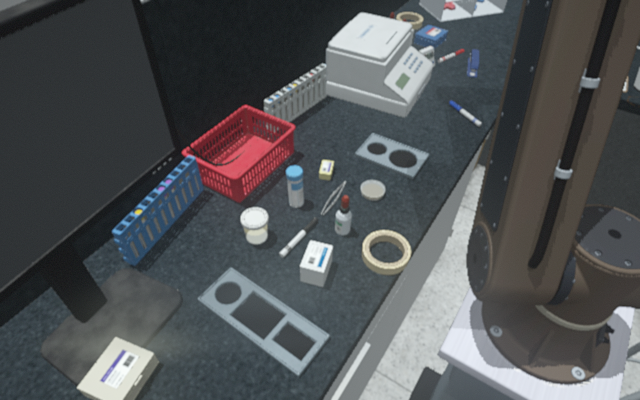

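Top view: three_tray is at (204,232) on the robot's left and two_tray at (461,228). Cup lid (271,162), vial lid (335,168), coverslips (392,178), carton (269,243), dropper (328,237), petri (394,237). The scene view shows the same layout, with everything upright. Next I'll fuse the depth from both views.

```bash
cat >> h.py <<'E'
def world(d):
    f=200/np.tan(np.radians(d["fovy"]/2)); v,u=np.mgrid[:400,:640]; z=d["z_map"].astype(float)
    P=np.stack([(u-d["cx"])/f*z,(v-d["cy"])/f*z,z],-1)
    W=(P-d["t"])@d["R"]; W[z==0]=np.nan; return W
def pix(d,X):
    f=200/np.tan(np.radians(d["fovy"]/2)); c=d["R"]@np.array(X)+d["t"]; return f*c[0]/c[2]+d["cx"],f*c[1]/c[2]+d["cy"]
E
python3 - <<'E'
from h import *
T=np.load("pics/top0.npz"); S=np.load("pics/scene0.npz"); WT=world(T); WS=world(S)
for n,W in(("top",WT),("scene",WS)):
    m=(W[...,0]>.3)&(W[...,0]<.6)&(abs(W[...,1])<.15)
    print(n,"table z",np.nanmedian(W[...,2][m&(abs(W[...,2])<.006)]))
px=dict(cup=(271,165),vial=(335,168),cov=(392,178),carton=(269,243),dropper=(328,237),petri=(394,237))
for k,(u,v) in px.items():
    c=WT[v,u]; print(k,c.round(4))
    for n,W in(("top",WT),("scene",WS)):
        m=np.hypot(W[...,0]-c[0],W[...,1]-c[1])<.05
        top=np.nanpercentile(W[...,2][m],98)
        for lo,hi in((top-.008,top+.01),)+(((.02,.066),) if k=="dropper" else ()):
            q=W[m&(W[...,2]>lo)&(W[...,2]<hi)]
            r=cv2.minAreaRect(q[:,:2].astype(np.float32)*1000); ce,_=cv2.minEnclosingCircle(q[:,:2].astype(np.float32)*1000)
            print("  ",n,"top %.4f"%top,len(q),"mean",q.mean(0).round(4),"rect",np.round(r[0],1),np.round(r[1],1),round(r[2],1),"circ",np.round(ce,1))
# trays
for k,(a,b) in dict(three=((.15,.42)),two=(-.42,-.15)).items():
    for n,W in(("top",WT),("scene",WS)):
        m=(W[...,0]>.25)&(W[...,0]<.62)&(W[...,1]>a)&(W[...,1]<b)&(W[...,2]>.0075)&(W[...,2]<.016)
        nl,lab,st,_=cv2.connectedComponentsWithStats(m.astype(np.uint8)); i=1+st[1:,4].argmax()
        q=W[lab==i]; r=cv2.minAreaRect(q[:,:2].astype(np.float32)*1000)
        print(k,n,len(q),np.nanmedian(q[:,2]).round(4),np.round(r[0],1),np.round(r[1],1),round(r[2],1))
im=T["frame"][130:300,160:500,::-1]; im=cv2.resize(im,(800,400),interpolation=cv2.INTER_CUBIC); cv2.imwrite("pics/topcrop.png",im)
E
```

```text
top table z -0.00047829386713764844
scene table z 0.00014975496033028346
cup [0.6061 0.1342 0.0666]
   top top 0.0681 590 mean [0.6058 0.1359 0.0652] rect [605.9 136. ] [58.  58.7] 52.0 circ [606.2 136.3]
   scene top 0.0680 470 mean [0.6041 0.1366 0.0656] rect [605.3 135.2] [58.3 59. ] 64.8 circ [605.5 134.8]
vial [ 0.5925 -0.0037  0.103 ]
   top top 0.1032 274 mean [ 0.5947 -0.0025  0.1011] rect [595.5  -2.7] [38.7 35.4] 0.0 circ [595.4  -2.7]
   scene top 0.1029 179 mean [ 0.5938 -0.0017  0.101 ] rect [594.5  -3.1] [37.6 36.7] 71.7 circ [594.6  -4.9]
cov [ 0.5848 -0.1327  0.0211]
   top top 0.0238 315 mean [ 0.5872 -0.131   0.0215] rect [ 587.8 -131.5] [30.7 52.6] 22.2 circ [ 586.7 -132.2]
   scene top 0.0241 179 mean [ 0.5855 -0.1296  0.0217] rect [ 586.6 -132. ] [29.9 54.8] 22.2 circ [ 585.  -131.3]
carton [0.4382 0.138  0.0555]
   top top 0.0577 755 mean [0.4406 0.1413 0.0547] rect [440.7 141.5] [50.1 70.3] 16.5 circ [440.3 141.3]
   scene top 0.0575 714 mean [0.4388 0.1425 0.0553] rect [439.9 140.2] [50.4 72.4] 16.4 circ [438.8 140. ]
dropper [0.4497 0.0106 0.1093]
   top top 
[... 187 characters left out ...]
2.5  11.5]
   scene top 0.1062 54 mean [0.45   0.0139 0.106 ] rect [450.  13.] [13.7 12.9] 52.4 circ [450.9  13.3]
   scene top 0.1062 245 mean [0.4477 0.0198 0.0459] rect [449.5  16. ] [35.  26.3] 29.5 circ [451.6  12.2]
petri [ 0.4525 -0.1367  0.0121]
   top top 0.0169 605 mean [ 0.4533 -0.1351  0.0139] rect [ 453.6 -135.5] [60.1 60.8] 45.5 circ [ 453.1 -135.4]
   scene top 0.0166 356 mean [ 0.4524 -0.1352  0.0142] rect [ 453.7 -136.2] [60.1 60.9] 30.0 circ [ 452.9 -137.2]
three top 2326 0.0101 [467.9 295.3] [ 97.5 258.3] 86.4
three scene 3279 0.0106 [467.5 293.9] [ 97.5 259.5] 86.7
two top 1931 0.0099 [ 474.8 -285.5] [171.7 107.1] 1.6
two scene 998 0.0101 [ 474.3 -287. ] [171.6 112.1] 1.3
```

View pics/topcrop.png

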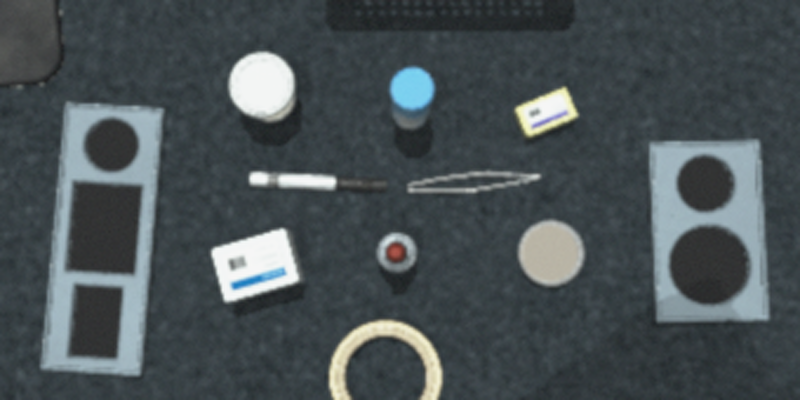

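The crop agrees with the numbers: all six heights and sizes match, and both trays are within 2 mm between views. Before moving I'll check how close the tall furniture is and get the first move in tool axes.

```bash
cat >> h.py <<'E'
def go(x,y,z,yaw):
    "tool-axis shift and turn from measured pose to target"
    from scipy.spatial.transform import Rotation as Ro
    o=status.get_obs(); r=Ro.from_euler("xyz",o["orientation"],degrees=True)
    d=r.inv().apply(np.array([x,y,z])-o["tool_pos"]); t=-((yaw-o["orientation"][2]+180)%360-180)
    print("d",d.round(4),"turn",round(t,2),"at",o["tool_pos"].round(4),o["orientation"].round(2),"F",o["force"].round(1),"open",round(float(o["opening"]),4),"grip",round(float(o["gripper_force"]),1),"t",round(float(o["clock"]),2))
E
python3 - <<'E'
from h import *
W=np.concatenate([world(np.load("pics/%s0.npz"%n)).reshape(-1,3) for n in("top","scene")]); W=W[~np.isnan(W[:,0])]
for y0 in np.arange(-.45,.5,.1):
    q=W[(W[:,1]>y0)&(W[:,1]<y0+.1)&(W[:,0]>.3)&(W[:,0]<1)]
    print(round(y0,2),[(lo,round(float(np.sort(s)[min(3,len(s)-1)]),3)) for lo in(.03,.07,.12,.2,.3) if len(s:=q[(q[:,2]>lo)&(q[:,0]>.5)][:,0])>5])
print(snap("wrist")["T_tool_cam"].round(3).tolist())
go(.45,-.30,.252,-180); go(.6057,.1357,.2,-180)
E
```

```text
-0.45 [(0.03, 0.576), (0.07, 0.596), (0.12, 0.598), (0.2, 0.868)]
-0.35 [(0.03, 0.786), (0.07, 0.786), (0.12, 0.868), (0.2, 0.869), (0.3, 0.869)]
-0.25 [(0.03, 0.7), (0.07, 0.7), (0.12, 0.868), (0.2, 0.868), (0.3, 0.868)]
-0.15 [(0.03, 0.697), (0.07, 0.697), (0.12, 0.867), (0.2, 0.868), (0.3, 0.868)]
-0.05 [(0.03, 0.575), (0.07, 0.576), (0.12, 0.867), (0.2, 0.867), (0.3, 0.868)]
0.05 [(0.03, 0.576), (0.07, 0.697), (0.12, 0.839), (0.2, 0.847), (0.3, 0.868)]
0.15 [(0.03, 0.582), (0.07, 0.715), (0.12, 0.716), (0.2, 0.716), (0.3, 0.718)]
0.25 [(0.03, 0.708), (0.07, 0.708), (0.12, 0.708), (0.2, 0.708), (0.3, 0.709)]
0.35 [(0.03, 0.702), (0.07, 0.702), (0.12, 0.702), (0.2, 0.702), (0.3, 0.704)]
0.45 [(0.03, 0.553), (0.07, 0.694), (0.12, 0.694), (0.2, 0.694), (0.3, 0.698)]
[[0.0, -0.965, -0.262, 0.07], [1.0, -0.0, 0.002, 0.0], [-0.002, -0.262, 0.965, -0.133], [0.0, 0.0, 0.0, 1.0]]
d [-0.3734  0.2834 -0.0008] turn 12.65 at [ 0.1477 -0.6583  0.2509] [ 1.7993e+02 -1.0000e-02 -1.6735e+02] F [-0.3 -0.2  0.6] open 0.0873 grip 0.0 t 0.15
d [-0.6207  0.6744  0.0516] turn 12.65 at [ 0.1477 -0.6583  0.2509] [ 1.7993e+02 -1.0000e-02 -1.6735e+02] F [-0.3 -0.2  0.6] open 0.0873 grip 0.0 t 0.15
```

The rows are not in the units I measure in: shifts go in shares of 0.6 m and turns go in shares of 180 degrees. I convert before sending: -0.373 m is -0.6217, 0.283 m is 0.4717, 12.65 degrees is 0.0703.

shift_gripper --offsets '[[[-0.6217,0.4717,0],0.0703,0.088],[[-0.6217,0.4717,0],0.0703,0.088],[[-0.6217,0.4717,0],0.0703,0.088],[[-0.6217,0.4717,0],0.0703,0.088],[[-0.6217,0.4717,0],0.0703,0.088],[[-0.6217,0.4717,0],0.0703,0.088],[[-0.6217,0.4717,0],0.0703,0.088],[[-0.6217,0.4717,0],0.0703,0.088]]'

```text
clock: 1.15
tool_pos: [0.4512, -0.2984, 0.2516]
orientation: [180.0, 0.0, -179.9]
force: [-0.3, -0.5, -0.1]
opening: 0.0877
gripper_force: 0.0
```

```bash
python3 -c "
from h import *
go(.6057,.1357,.15,-180)"
```

```text
d [-0.1554  0.4337  0.1017] turn 0.13 at [ 0.4512 -0.2984  0.2516] [ 1.7999e+02  1.0000e-02 -1.7987e+02] F [-0.3 -0.5 -0.1] open 0.0877 grip 0.0 t 1.15
```

Converted, 0.434 m is 0.7233, -0.155 m is -0.2583, 0.1 degrees is 0.0006.

shift_gripper --offsets '[[[-0.2583,0.7233,0.1667],0.0006,0.088],[[-0.2583,0.7233,0.1667],0.0006,0.088],[[-0.2583,0.7233,0.1667],0.0006,0.088],[[-0.2583,0.7233,0.1667],0.0006,0.088],[[-0.2583,0.7233,0.1667],0.0006,0.088],[[-0.2583,0.7233,0.1667],0.0006,0.088],[[-0.2583,0.7233,0.1667],0.0006,0.088],[[-0.2583,0.7233,0.1667],0.0006,0.088]]'

```text
clock: 2.15
tool_pos: [0.605, 0.136, 0.1503]
orientation: [-180.0, -0.1, -180.0]
force: [0.2, -0.7, 0.8]
opening: 0.0883
gripper_force: 0.0
```

```bash
python3 -c "
from h import *
go(.6057,.1357,.066,-180)
d=snap('wrist');cv2.imwrite('pics/w1.png',d['frame'][...,::-1])
"
```

```text
d [-0.0008 -0.0002  0.0843] turn 0.01 at [0.605  0.136  0.1503] [-1.7997e+02 -6.0000e-02 -1.7999e+02] F [ 0.2 -0.7  0.8] open 0.0883 grip 0.0 t 2.15
```

View pics/w1.png

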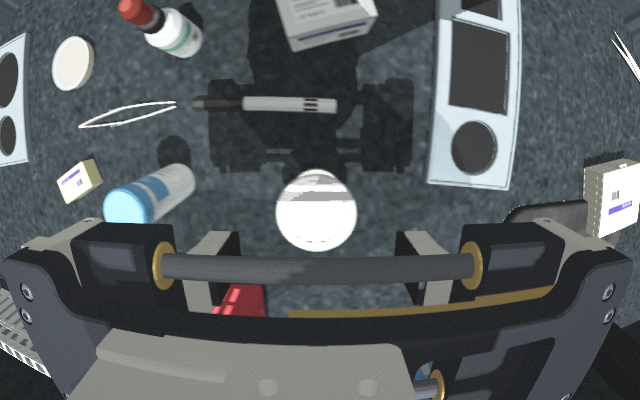

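The wrist view shows the cup lid at (316,210), centred between the fingers at about 205 and 425. I'll descend and close.

Converted, 0.084 m is 0.14, 0.05 m is 0.0833.

shift_gripper --offsets '[[[-0.0017,0,0.0833],0,0.088],[[-0.0017,0,0.14],0,0.088],[[-0.0017,0,0.14],0,0.088],[[-0.0017,0,0.14],0,0.03],[[-0.0017,0,0.14],0,0.03],[[-0.0017,0,0.14],0,0.03],[[-0.0017,0,0.14],0,0.03],[[-0.0017,0,0.14],0,0.03]]'

```text
clock: 3.2
tool_pos: [0.6064, 0.1335, 0.0687]
orientation: [180.0, 0.1, 179.9]
force: [-1.8, 1.4, 6.0]
opening: 0.0569
gripper_force: 30.0
```

shift_gripper --offsets '[[[0,0,0],0,0.03],[[0,0,0],0,0.03]]'

```text
clock: 3.45
tool_pos: [0.6064, 0.1335, 0.0687]
orientation: [180.0, 0.1, 179.9]
force: [-1.0, 1.2, 6.5]
opening: 0.0569
gripper_force: 30.0
```

```bash
python3 -c "
from h import *
d=snap('wrist');cv2.imwrite('pics/w2.png',d['frame'][...,::-1])
"
```

```text
(no output)
```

View pics/w2.png

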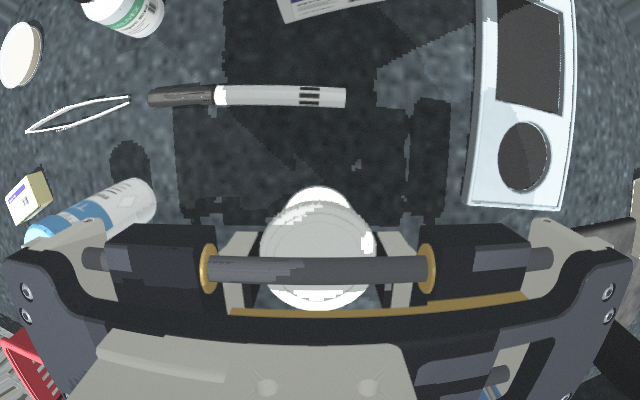

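The cup sits between the pads at (318,255). I'll lift it straight up and check.

Converted, -0.12 m is -0.2, -0.09 m is -0.15.

shift_gripper --offsets '[[[0,0,-0.0333],0,0.03],[[0,0,-0.0833],0,0.03],[[0,0,-0.15],0,0.03],[[0,0,-0.2],0,0.03],[[0,0,-0.2],0,0.03]]'

```text
clock: 4.12
tool_pos: [0.607, 0.1337, 0.1905]
orientation: [179.9, 0.3, 179.9]
force: [0.7, 0.5, -1.6]
opening: 0.0569
gripper_force: 30.0
```

```bash
python3 -c "
from h import *
go(.4416,-.2869,.19,-180)
d=snap('wrist');a=d['frame'][100:400]
d=snap('scene');b=d['frame'][130:330,180:460]
b=cv2.resize(b,(640,457));cv2.imwrite('pics/s2.png',b[...,::-1])
W=world(d); m=(abs(W[...,0]-.606)<.05)&(abs(W[...,1]-.135)<.05)&(W[...,2]>.05); print(W[m][:,2].min(),np.percentile(W[m][:,2],[1,5,50]))
"
```

```text
d [ 0.1648 -0.4209 -0.0011] turn -0.08 at [0.607  0.1337 0.1905] [179.88   0.26 179.92] F [ 0.7  0.5 -1.6] open 0.0569 grip 30.0 t 4.12
0.11995483870974441 [0.12796864 0.15543002 0.29304215]
```

View pics/s2.png

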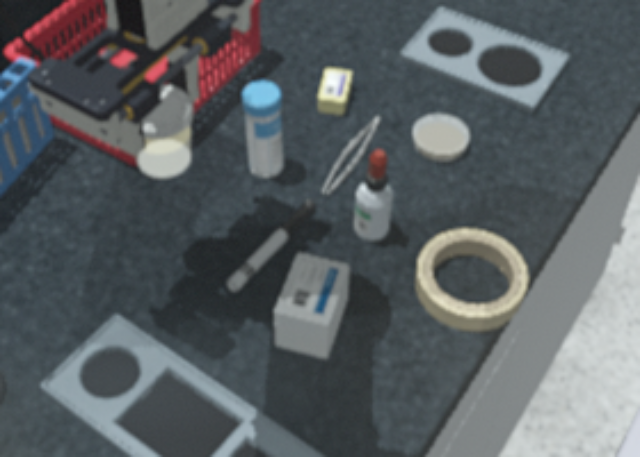

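The cup hangs upright and clear, its bottom at z ≈ 0.12. Next I'll move it over the two_tray's large recess.

Converted, -0.421 m is -0.7017, 0.165 m is 0.275.

shift_gripper --offsets '[[[0.275,-0.7017,0],0,0.03],[[0.275,-0.7017,0],0,0.03],[[0.275,-0.7017,0],0,0.03],[[0.275,-0.7017,0],0,0.03],[[0.275,-0.7017,0],0,0.03],[[0.275,-0.7017,0],0,0.03],[[0.275,-0.7017,0],0,0.03],[[0.275,-0.7017,0],0,0.03]]'

```text
clock: 5.22
tool_pos: [0.4376, -0.2899, 0.1862]
orientation: [180.0, -0.2, 179.7]
force: [0.4, -0.3, -1.2]
opening: 0.0571
gripper_force: 30.0
```

```bash
python3 -c "
from h import *
go(.4416,-.2869,.08,-180)
d=snap('top');b=d['frame'][150:310,360:560]
b=cv2.resize(b,(750,600),interpolation=cv2.INTER_CUBIC);cv2.imwrite('pics/t3.png',b[...,::-1])
d=snap('wrist');cv2.imwrite('pics/w3.png',d['frame'][...,::-1])
"
```

```text
d [-0.0043  0.0029  0.1061] turn -0.32 at [ 0.4376 -0.2899  0.1862] [ 1.7996e+02 -1.6000e-01  1.7968e+02] F [ 0.4 -0.3 -1.2] open 0.0571 grip 30.0 t 5.22
```

View pics/w3.png

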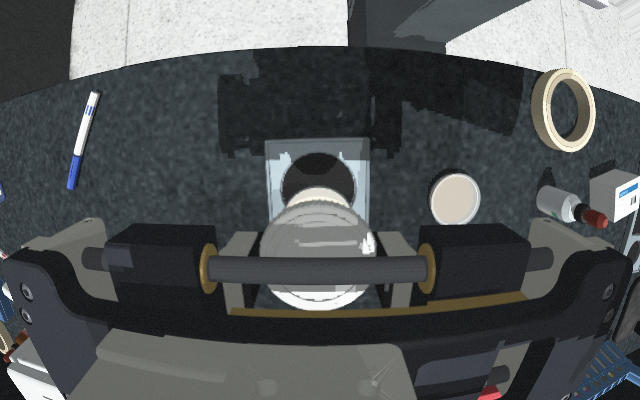

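The cup (318,255) lines up with the dark recess at (318,180) seen beyond it. I'll lower to just above the floor, correcting xy on the way.

Converted, 0.105 m is 0.175, -0.004 m is -0.0067.

shift_gripper --offsets '[[[-0.0067,0.005,0.0833],0,0.03],[[-0.0067,0.005,0.15],0,0.03],[[-0.0067,0.005,0.175],0,0.03],[[-0.0067,0.005,0.175],0,0.03],[[-0.0067,0.005,0.175],0,0.03]]'

```text
clock: 5.95
tool_pos: [0.4452, -0.2845, 0.0839]
orientation: [-180.0, 0.1, 180.0]
force: [-0.2, -0.6, -0.7]
opening: 0.0572
gripper_force: 30.0
```

```bash
python3 -c "
from h import *
go(.4416,-.2869,.073,-180)"
```

```text
d [ 0.0037 -0.0024  0.0109] turn -0.05 at [ 0.4452 -0.2845  0.0839] [-1.7996e+02  1.1000e-01  1.7995e+02] F [-0.2 -0.6 -0.7] open 0.0572 grip 30.0 t 5.95
```

Converted, 0.011 m is 0.0183, 0.003 m is 0.005.

shift_gripper --offsets '[[[0.005,-0.0033,0.0067],0,0.03],[[0.005,-0.0033,0.0117],0,0.03],[[0.005,-0.0033,0.015],0,0.03],[[0.005,-0.0033,0.0183],0,0.03],[[0.005,-0.0033,0.0183],0,0.03],[[0.005,-0.0033,0.0183],0,0.03]]'

```text
clock: 6.7
tool_pos: [0.4413, -0.2867, 0.0726]
orientation: [-180.0, 0.0, 179.9]
force: [-2.3, 2.4, 11.7]
opening: 0.0566
gripper_force: 30.0
```

```bash
python3 -c "
from h import *
go(.4416,-.2869,.0727,-180)"
```

```text
d [-0.0003 -0.0002 -0.0001] turn -0.07 at [ 0.4413 -0.2867  0.0726] [-1.7997e+02  4.0000e-02  1.7993e+02] F [-2.3  2.4 11.7] open 0.0566 grip 30.0 t 6.7
```

The cup is on the floor: contact force, and the height matches. I'll release and rise.

Converted, -0.12 m is -0.2, -0.08 m is -0.1333.

shift_gripper --offsets '[[[0,0,-0.0017],0,0.088],[[0,0,-0.0017],0,0.088],[[0,0,-0.0017],0,0.088],[[0,0,-0.0667],0,0.088],[[0,0,-0.1333],0,0.088],[[0,0,-0.2],0,0.088],[[0,0,-0.2],0,0.088]]'

```text
clock: 7.58
tool_pos: [0.4428, -0.2871, 0.1948]
orientation: [-179.9, 0.3, 179.9]
force: [-0.4, 0.0, -0.8]
opening: 0.0875
gripper_force: 0.0
```

```bash
python3 -c "
from h import *
go(.5951,-.003,.17,-180)
d=snap('scene');W=world(d);cv2.imwrite('pics/s4.png',d['frame'][...,::-1])
m=np.hypot(W[...,0]-.4416,W[...,1]+.2869)<.05;m&=(W[...,2]>.055)&(W[...,2]<.085);q=W[m]
print(len(q),q.mean(0),np.percentile(q[:,2],[5,50,95]),cv2.minEnclosingCircle(q[:,:2].astype(np.float32)*1000))
"
```

```text
d [-0.1517  0.2844  0.0251] turn -0.07 at [ 0.4428 -0.2871  0.1948] [-179.89    0.34  179.93] F [-0.4  0.  -0.8] open 0.0875 grip 0.0 t 7.58
340 [ 0.43917852 -0.2792833   0.06772417] [0.05880601 0.06881964 0.07143262] ((441.05023193359375, -285.92852783203125), 31.828899383544922)
```

The cup stands at (0.441, −0.286) with its top at 71 mm, so it is seated. Next is the vial.

Converted, 0.284 m is 0.4733, -0.152 m is -0.2533.

shift_gripper --offsets '[[[-0.2533,0.4733,0],0,0.088],[[-0.2533,0.4733,0],0,0.088],[[-0.2533,0.4733,0.0333],0,0.088],[[-0.2533,0.4733,0.0417],0,0.088],[[-0.2533,0.4733,0.0417],0,0.088],[[-0.2533,0.4733,0.0417],0,0.088],[[-0.2533,0.4733,0.0417],0,0.088],[[-0.2533,0.4733,0.0417],0,0.088]]'

```text
clock: 8.62
tool_pos: [0.5927, -0.0038, 0.1661]
orientation: [-180.0, -0.1, 179.9]
force: [-0.6, -0.9, -1.3]
opening: 0.0875
gripper_force: 0.0
```

```bash
python3 -c "
from h import *
go(.5951,-.003,.069,-180)
d=snap('wrist');cv2.imwrite('pics/w4.png',d['frame'][...,::-1])"
```

```text
d [-0.0025  0.0008  0.0971] turn -0.15 at [ 0.5927 -0.0038  0.1661] [-1.7999e+02 -6.0000e-02  1.7985e+02] F [-0.6 -0.9 -1.3] open 0.0875 grip 0.0 t 8.62
```

View pics/w4.png

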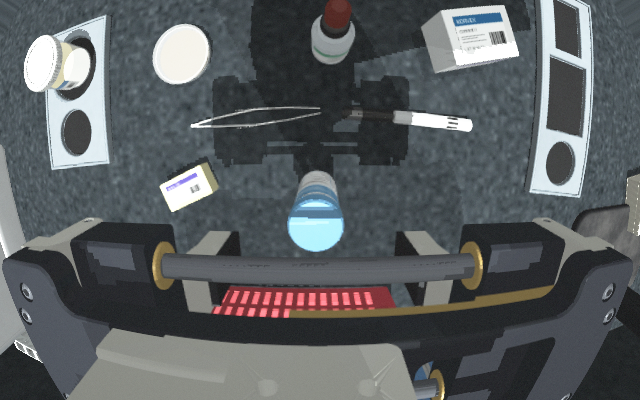

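The vial lid at (316,225) is centred between the fingers, and the cup is sitting in its recess at upper left. Descend and grip.

Converted, 0.097 m is 0.1617, 0.05 m is 0.0833.

shift_gripper --offsets '[[[-0.0017,0,0.0833],0,0.088],[[-0.0033,0,0.1617],0,0.088],[[-0.0033,0,0.1617],0,0.088],[[-0.0033,0,0.1617],0,0.088],[[-0.0033,0,0.1617],0,0.03],[[-0.0033,0,0.1617],0,0.03],[[-0.0033,0,0.1617],0,0.03],[[-0.0033,0,0.1617],0,0.03]]'

```text
clock: 9.68
tool_pos: [0.5956, -0.0027, 0.0699]
orientation: [180.0, 0.0, 179.9]
force: [-0.0, 0.5, 0.6]
opening: 0.0532
gripper_force: 0.0
```

shift_gripper --offsets '[[[0,0,0],0,0.02],[[0,0,0],0,0.02],[[0,0,0],0,0.02],[[0,0,0],0,0.02]]'

```text
clock: 10.18
tool_pos: [0.5955, -0.0028, 0.0695]
orientation: [-180.0, -0.0, 179.9]
force: [0.2, -0.9, 0.0]
opening: 0.0366
gripper_force: 30.0
```

Converted, -0.282 m is -0.47, -0.12 m is -0.2.

shift_gripper --offsets '[[[0,0,-0.05],0,0.02],[[0,0,-0.1333],0,0.02],[[0,0,-0.2],0,0.02],[[0.1267,-0.47,-0.2],0,0.02],[[0.1267,-0.47,-0.2],0,0.02],[[0.1267,-0.47,-0.2],0,0.02],[[0.1267,-0.47,-0.2],0,0.02],[[0.1267,-0.47,-0.2],0,0.02]]'

```text
clock: 11.18
tool_pos: [0.5179, -0.2869, 0.1895]
orientation: [180.0, -0.0, 179.8]
force: [0.3, -0.4, 0.1]
opening: 0.0363
gripper_force: 30.0
```

shift_gripper --offsets '[[[0,0,0],0,0.02],[[0,0,0],0,0.02],[[0,0,0],0,0.02]]'

```text
clock: 11.55
tool_pos: [0.5194, -0.2838, 0.1896]
orientation: [180.0, 0.0, 180.0]
force: [0.2, 0.1, -1.5]
opening: 0.0362
gripper_force: 30.0
```

```bash
python3 -c "
from h import *
go(.5196,-.2848,.0735,-180)"
```

```text
d [-0.0002 -0.0011  0.1161] turn -0.03 at [ 0.5194 -0.2838  0.1896] [179.99   0.   179.97] F [ 0.2  0.1 -1.5] open 0.0362 grip 30.0 t 11.55
```

Converted, 0.117 m is 0.195, 0.116 m is 0.1933.

shift_gripper --offsets '[[[0,-0.0017,0.0833],0,0.02],[[0,-0.0017,0.15],0,0.02],[[0,-0.0017,0.1783],0,0.02],[[0,-0.0017,0.1783],0,0.02],[[0,-0.0017,0.185],0,0.02],[[0,-0.0017,0.19],0,0.02],[[0,-0.0017,0.1933],0,0.02],[[0,-0.0017,0.195],0,0.02]]'

```text
clock: 12.55
tool_pos: [0.5195, -0.2859, 0.0733]
orientation: [-180.0, 0.1, 179.9]
force: [0.2, 0.8, 8.4]
opening: 0.0364
gripper_force: 29.9
```

shift_gripper --offsets '[[[0,0,0],0,0.02],[[0,0,0],0,0.02]]'

```text
clock: 12.8
tool_pos: [0.5197, -0.2858, 0.0733]
orientation: [-180.0, 0.1, 179.9]
force: [0.1, 0.4, 5.3]
opening: 0.0363
gripper_force: 29.9
```

```bash
python3 -c "
from h import *
go(.5196,-.2848,.0735,-180)"
```

```text
d [ 0.0001  0.001  -0.0002] turn -0.08 at [ 0.5197 -0.2858  0.0733] [-1.7997e+02  8.0000e-02  1.7992e+02] F [0.1 0.4 5.3] open 0.0363 grip 29.9 t 12.8
```

Converted, -0.13 m is -0.2167, -0.1 m is -0.1667.

shift_gripper --offsets '[[[0,0,0],0,0.088],[[0,0,0],0,0.088],[[0,0,0],0,0.088],[[0,0,0],0,0.088],[[0,0,-0.0833],0,0.088],[[0,0,-0.1667],0,0.088],[[0,0,-0.2167],0,0.088],[[0,0,-0.2167],0,0.088]]'

```text
clock: 13.8
tool_pos: [0.5204, -0.286, 0.2056]
orientation: [-179.9, 0.3, 179.9]
force: [-0.5, -0.1, -0.4]
opening: 0.0873
gripper_force: 0.0
```

```bash
python3 -c "
from h import *
go(.4512,.0122,.2,-180)
d=snap('scene');W=world(d)
m=np.hypot(W[...,0]-.5196,W[...,1]+.2848)<.04;m&=(W[...,2]>.095)&(W[...,2]<.115);q=W[m]
print(len(q),np.percentile(q[:,2],[5,50,95]),cv2.minEnclosingCircle(q[:,:2].astype(np.float32)*1000))
"
```

```text
d [0.0696 0.2981 0.0048] turn -0.08 at [ 0.5204 -0.286   0.2056] [-179.92    0.3   179.92] F [-0.5 -0.1 -0.4] open 0.0873 grip 0.0 t 13.8
148 [0.09665707 0.10487027 0.10739408] ((520.936279296875, -286.55828857421875), 21.095050811767578)
```

The vial is upright at (0.521, −0.286) with its top at 106 mm. Next is the dropper.

Converted, 0.298 m is 0.4967, 0.07 m is 0.1167.

shift_gripper --offsets '[[[0.1167,0.4967,0],0,0.088],[[0.1167,0.4967,0],0,0.088],[[0.1167,0.4967,0],0,0.088],[[0.1167,0.4967,0],0,0.088],[[0.1167,0.4967,0],0,0.088],[[0.1167,0.4967,0],0,0.088],[[0.1167,0.4967,0],0,0.088],[[0.1167,0.4967,0],0,0.088]]'

```text
clock: 14.85
tool_pos: [0.4495, 0.0115, 0.202]
orientation: [-180.0, -0.1, 179.8]
force: [-0.0, -1.0, 0.5]
opening: 0.088
gripper_force: 0.0
```

```bash
python3 -c "
from h import *
go(.4512,.0122,.076,-180)
d=snap('wrist');cv2.imwrite('pics/w5.png',d['frame'][...,::-1])"
```

```text
d [-0.0019  0.0007  0.126 ] turn -0.19 at [0.4495 0.0115 0.202 ] [-1.7997e+02 -6.0000e-02  1.7981e+02] F [-0.  -1.   0.5] open 0.088 grip 0.0 t 14.85
```

View pics/w5.png

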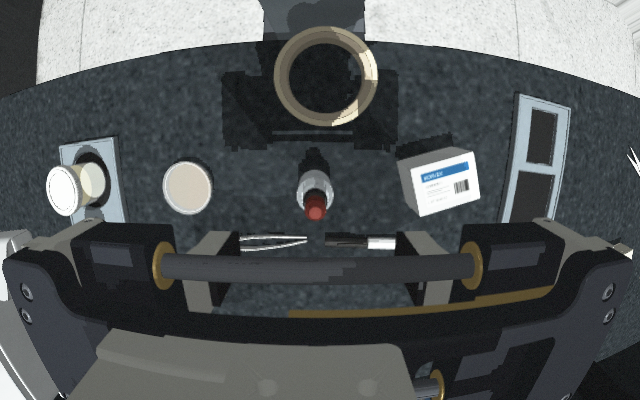

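The dropper bulb (316,208) is centred between the fingers, and the petri dish at (187,187) is untouched. Descend and grip.

Converted, 0.126 m is 0.21, 0.1 m is 0.1667.

shift_gripper --offsets '[[[-0.0017,0,0.0833],0,0.088],[[-0.0017,0,0.1667],0,0.088],[[-0.0017,0,0.21],0,0.088],[[-0.0017,0,0.21],0,0.088],[[-0.0017,0,0.21],0,0.088],[[-0.0017,0,0.21],0,0.02],[[-0.0017,0,0.21],0,0.02],[[-0.0017,0,0.21],0,0.02]]'

```text
clock: 15.9
tool_pos: [0.4508, 0.0127, 0.0771]
orientation: [180.0, 0.1, 179.9]
force: [0.2, -0.1, 0.2]
opening: 0.0633
gripper_force: 0.0
```

shift_gripper --offsets '[[[0,0,0],0,0.02],[[0,0,0],0,0.02],[[0,0,0],0,0.02],[[0,0,0],0,0.02],[[0,0,0],0,0.02]]'

```text
clock: 16.52
tool_pos: [0.4505, 0.0125, 0.0765]
orientation: [-180.0, -0.0, 179.9]
force: [-0.1, 0.5, -1.5]
opening: 0.0317
gripper_force: 28.7
```

Converted, -0.12 m is -0.2, -0.1 m is -0.1667.

shift_gripper --offsets '[[[0,0,-0.0167],0,0.02],[[0,0,-0.05],0,0.02],[[0,0,-0.1],0,0.02],[[0,0,-0.1667],0,0.02],[[0,0,-0.2],0,0.02],[[0,0,-0.2],0,0.02],[[0,0,-0.2],0,0.02]]'

```text
clock: 17.4
tool_pos: [0.4501, 0.0124, 0.1962]
orientation: [180.0, -0.0, 179.9]
force: [0.5, 0.3, -0.9]
opening: 0.0317
gripper_force: 28.7
```

```bash
python3 -c "
from h import *
go(.5575,.2892,.196,-180)
d=snap('scene');cv2.imwrite('pics/s5.png',cv2.resize(d['frame'][100:300,220:420],(600,600),interpolation=cv2.INTER_CUBIC)[...,::-1])"
```

```text
d [-1.069e-01  2.770e-01  2.000e-04] turn -0.11 at [0.4501 0.0124 0.1962] [ 1.7999e+02 -3.0000e-02  1.7989e+02] F [ 0.5  0.3 -0.9] open 0.0317 grip 28.7 t 17.4
```

View pics/s5.png

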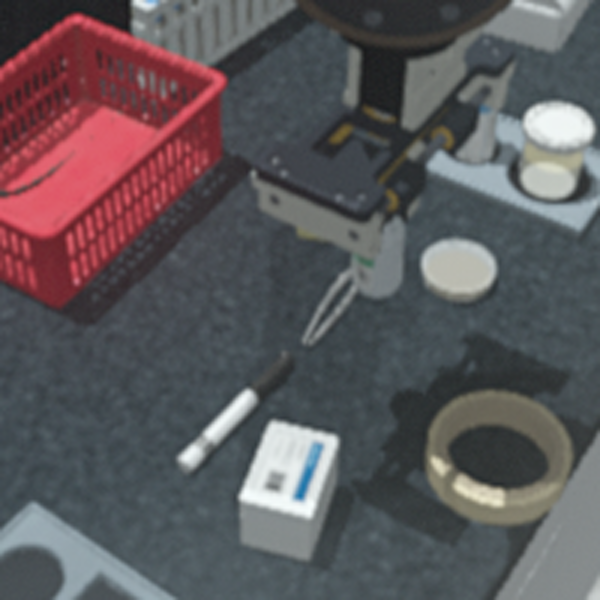

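The dropper hangs upright in the grip, and the cup and vial stand in their recesses. I'll carry it to the round recess of the three_tray.

Converted, 0.277 m is 0.4617, -0.107 m is -0.1783.

shift_gripper --offsets '[[[-0.1783,0.4617,0],0,0.02],[[-0.1783,0.4617,0],0,0.02],[[-0.1783,0.4617,0],0,0.02],[[-0.1783,0.4617,0],0,0.02],[[-0.1783,0.4617,0],0,0.02],[[-0.1783,0.4617,0],0,0.02],[[-0.1783,0.4617,0],0,0.02],[[-0.1783,0.4617,0],0,0.02]]'

```text
clock: 18.45
tool_pos: [0.5576, 0.2883, 0.1962]
orientation: [-180.0, -0.0, 179.9]
force: [-0.0, 1.3, -1.0]
opening: 0.0313
gripper_force: 28.7
```

shift_gripper --offsets '[[[0,0,0],0,0.02],[[0,0,0],0,0.02],[[0,0,0],0,0.02]]'

```text
clock: 18.82
tool_pos: [0.5581, 0.289, 0.1969]
orientation: [180.0, 0.0, 179.9]
force: [0.0, 0.2, -0.9]
opening: 0.0316
gripper_force: 28.7
```

```bash
python3 -c "
from h import *
go(.557,.2892,.0805,-180)"
```

```text
d [1.100e-03 1.000e-04 1.164e-01] turn -0.12 at [0.5581 0.289  0.1969] [1.7998e+02 2.0000e-02 1.7988e+02] F [ 0.   0.2 -0.9] open 0.0316 grip 28.7 t 18.82
```

Converted, 0.117 m is 0.195, 0.116 m is 0.1933.

shift_gripper --offsets '[[[0.0017,0,0.0833],0,0.02],[[0.0017,0,0.15],0,0.02],[[0.0017,0,0.1783],0,0.02],[[0.0017,0,0.1783],0,0.02],[[0.0017,0,0.185],0,0.02],[[0.0017,0,0.19],0,0.02],[[0.0017,0,0.1933],0,0.02],[[0.0017,0,0.195],0,0.02]]'

```text
clock: 19.82
tool_pos: [0.5574, 0.2895, 0.0802]
orientation: [180.0, 0.1, 179.9]
force: [0.8, -0.8, 5.3]
opening: 0.0314
gripper_force: 29.5
```

shift_gripper --offsets '[[[0,0,0],0,0.02],[[0,0,0],0,0.02]]'

```text
clock: 20.08
tool_pos: [0.5574, 0.2895, 0.0802]
orientation: [180.0, 0.1, 179.9]
force: [-0.6, -1.0, 5.9]
opening: 0.0318
gripper_force: 29.4
```

```bash
python3 -c "
from h import *
go(.557,.2892,.0805,-180)"
```

```text
d [ 0.0004 -0.0003 -0.0003] turn -0.09 at [0.5574 0.2895 0.0802] [1.7998e+02 5.0000e-02 1.7991e+02] F [-0.6 -1.   5.9] open 0.0318 grip 29.4 t 20.07
```

Converted, -0.13 m is -0.2167, -0.1 m is -0.1667.

shift_gripper --offsets '[[[0,0,0],0,0.088],[[0,0,0],0,0.088],[[0,0,0],0,0.088],[[0,0,0],0,0.088],[[0,0,-0.0833],0,0.088],[[0,0,-0.1667],0,0.088],[[0,0,-0.2167],0,0.088],[[0,0,-0.2167],0,0.088]]'

```text
clock: 21.08
tool_pos: [0.5582, 0.2902, 0.2127]
orientation: [179.8, 0.2, 179.9]
force: [0.2, 1.0, -0.1]
opening: 0.0875
gripper_force: 0.0
```

```bash
python3 -c "
from h import *
go(.4403,.1408,.2,-73.5)
d=snap('scene');W=world(d)
m=np.hypot(W[...,0]-.5575,W[...,1]-.2892)<.04;m&=(W[...,2]>.02)&(W[...,2]<.125);q=W[m]
print(len(q),np.percentile(q[:,2],[5,50,95,99]),q[q[:,2]>.1].mean(0),q[q[:,2]<.065].mean(0))
"
```

```text
d [ 0.1177 -0.1496  0.0117] turn -106.58 at [0.5582 0.2902 0.2127] [179.8    0.24 179.92] F [ 0.2  1.  -0.1] open 0.0875 grip 0.0 t 21.07
510 [0.0246448  0.06260535 0.11394192 0.11661783] [0.55444338 0.29024651 0.1103519 ] [0.54970498 0.29436708 0.04640645]
```

The dropper stands upright with its top at 116 mm. I'll move over to the carton while turning.

Converted, -0.15 m is -0.25, 0.118 m is 0.1967, -106.6 degrees is -0.5922.

shift_gripper --offsets '[[[0.1967,-0.25,0.02],-0.5922,0.088],[[0.1967,-0.25,0.02],-0.5922,0.088],[[0.1967,-0.25,0.02],-0.5922,0.088],[[0.1967,-0.25,0.02],-0.5922,0.088],[[0.1967,-0.25,0.02],-0.5922,0.088],[[0.1967,-0.25,0.02],-0.5922,0.088],[[0.1967,-0.25,0.02],-0.5922,0.088],[[0.1967,-0.25,0.02],-0.5922,0.088]]'

```text
clock: 22.12
tool_pos: [0.4381, 0.139, 0.1963]
orientation: [179.9, -0.1, -93.8]
force: [-0.8, 0.2, -0.8]
opening: 0.0878
gripper_force: 0.0
```

```bash
python3 -c "
from h import *
go(.4403,.1408,.2,-73.5)"
```

```text
d [-0.0019 -0.0021 -0.0037] turn -20.32 at [0.4381 0.139  0.1963] [ 1.799e+02 -8.000e-02 -9.382e+01] F [-0.8  0.2 -0.8] open 0.0878 grip 0.0 t 22.12
```

Converted, 0.08 m is 0.1333, 0.04 m is 0.0667, -20.3 degrees is -0.1128.

shift_gripper --offsets '[[[0,0,0],-0.1128,0.088],[[0,0,0],-0.1128,0.088],[[0,0,0.0667],-0.1128,0.088],[[0,0,0.1333],-0.1128,0.088],[[0,0,0.1333],-0.1128,0.088],[[0,0,0.1333],-0.1128,0.088]]'

```text
clock: 22.88
tool_pos: [0.4392, 0.1396, 0.1182]
orientation: [180.0, -0.0, -73.8]
force: [0.1, -0.7, 0.8]
opening: 0.0878
gripper_force: 0.0
```

```bash
python3 -c "
from h import *
go(.4403,.1408,.046,-73.5)
d=snap('wrist');cv2.imwrite('pics/w6.png',d['frame'][...,::-1])"
```

```text
d [-0.0008 -0.0014  0.0722] turn -0.33 at [0.4392 0.1396 0.1182] [ 1.7999e+02 -3.0000e-02 -7.3830e+01] F [ 0.1 -0.7  0.8] open 0.0878 grip 0.0 t 22.88
```

View pics/w6.png

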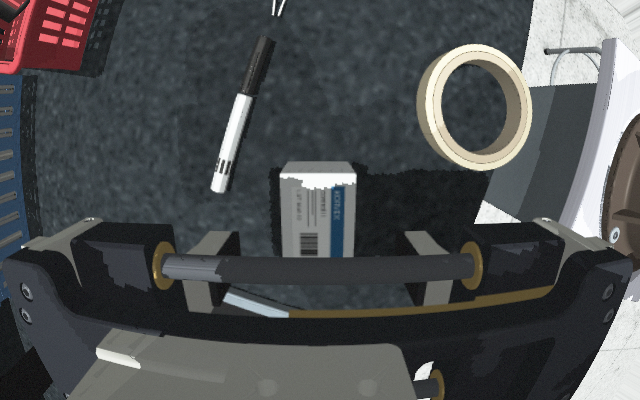

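The carton (282–356, centre 319) is square to the fingers and centred. Descend and grip.

Converted, 0.072 m is 0.12, 0.05 m is 0.0833, -0.3 degrees is -0.0017.

shift_gripper --offsets '[[[-0.0017,-0.0017,0.0833],-0.0017,0.088],[[-0.0017,-0.0017,0.12],-0.0017,0.088],[[-0.0017,-0.0017,0.12],-0.0017,0.088],[[-0.0017,-0.0017,0.12],-0.0017,0.088],[[-0.0017,-0.0017,0.12],-0.0017,0.03],[[-0.0017,-0.0017,0.12],-0.0017,0.03],[[-0.0017,-0.0017,0.12],-0.0017,0.03],[[-0.0017,-0.0017,0.12],-0.0017,0.03]]'

```text
clock: 23.92
tool_pos: [0.4395, 0.1408, 0.0457]
orientation: [-180.0, 0.0, -73.6]
force: [1.2, -0.2, 0.2]
opening: 0.0535
gripper_force: 0.0
```

shift_gripper --offsets '[[[0,0,0],0,0.03],[[0,0,0],0,0.03],[[0,0,0],0,0.03]]'

```text
clock: 24.3
tool_pos: [0.4394, 0.1407, 0.0456]
orientation: [180.0, -0.0, -73.6]
force: [-1.4, -0.3, 3.6]
opening: 0.05
gripper_force: 30.0
```

```bash
python3 -c "
from h import *
go(.4767,.2942,.146,-3.5)"
```

```text
d [-0.1366 -0.0792 -0.1004] turn -70.05 at [0.4394 0.1407 0.0456] [179.99  -0.   -73.55] F [-1.4 -0.3  3.6] open 0.05 grip 30.0 t 24.3
```

The rows are not in the units I measure in: shifts go in shares of 0.6 m and turns go in shares of 180 degrees. I convert before sending: -0.137 m is -0.2283, -0.12 m is -0.2, -60 degrees is -0.3333.

shift_gripper --offsets '[[[0,0,-0.05],0,0.03],[[0,0,-0.1333],0,0.03],[[0,0,-0.2],-0.0556,0.03],[[-0.0833,-0.05,-0.2],-0.1111,0.03],[[-0.1667,-0.1,-0.2],-0.1667,0.03],[[-0.2283,-0.1317,-0.2],-0.2222,0.03],[[-0.2283,-0.1317,-0.2],-0.2778,0.03],[[-0.2283,-0.1317,-0.2],-0.3333,0.03]]'

```text
clock: 25.3
tool_pos: [0.4761, 0.295, 0.1646]
orientation: [179.9, 0.0, -13.2]
force: [1.0, 0.3, -0.0]
opening: 0.0499
gripper_force: 30.0
```

shift_gripper --offsets '[[[0,0,0],-0.0556,0.03],[[0,0,0],-0.0556,0.03],[[0,0,0],-0.0556,0.03],[[0,0,0],-0.0556,0.03]]'

```text
clock: 25.8
tool_pos: [0.4764, 0.2944, 0.1655]
orientation: [180.0, 0.0, -3.7]
force: [0.3, -0.5, -1.4]
opening: 0.0499
gripper_force: 30.0
```

```bash
python3 -c "
from h import *
go(.476,.2942,.05,-3.5)
d=snap('wrist');cv2.imwrite('pics/w7.png',d['frame'][...,::-1])"
```

```text
d [-0.0004  0.0003  0.1155] turn -0.19 at [0.4764 0.2944 0.1655] [180.     0.    -3.69] F [ 0.3 -0.5 -1.4] open 0.0499 grip 30.0 t 25.8
```

View pics/w7.png

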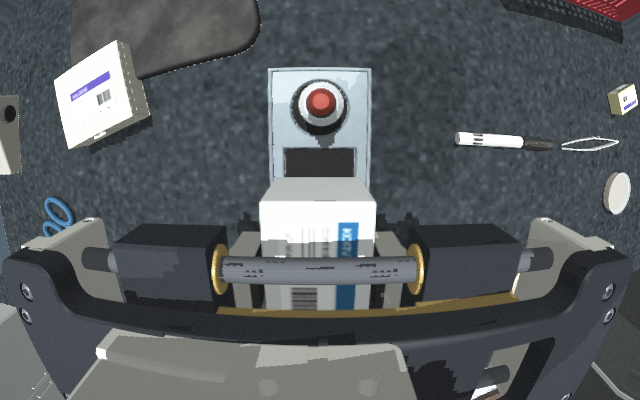

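The carton is in line with the tray. The dropper at (321,102) is centred in its recess, and part of the dark carton recess shows at (320,163). Lowering.

Converted, 0.116 m is 0.1933, 0.115 m is 0.1917.

shift_gripper --offsets '[[[0,0,0.0833],0,0.03],[[0,0,0.15],0,0.03],[[0,0,0.1767],0,0.03],[[0,0,0.1767],0,0.03],[[0,0,0.1833],0,0.03],[[0,0,0.1883],0,0.03],[[0,0,0.1917],0,0.03],[[0,0,0.1933],0,0.03]]'

```text
clock: 26.85
tool_pos: [0.4765, 0.2946, 0.0498]
orientation: [-180.0, -0.0, -3.6]
force: [-0.3, 0.2, -0.8]
opening: 0.0497
gripper_force: 30.0
```

shift_gripper --offsets '[[[0,0,0],0,0.03],[[0,0,0],0,0.03]]'

```text
clock: 27.1
tool_pos: [0.4765, 0.2946, 0.0497]
orientation: [-180.0, -0.0, -3.5]
force: [0.9, -0.1, -0.1]
opening: 0.0496
gripper_force: 30.0
```

```bash
python3 -c "
from h import *
go(.476,.2942,.0497,-3.5)"
```

```text
d [-0.0005  0.0004 -0.    ] turn -0.05 at [0.4765 0.2946 0.0497] [-1.7999e+02 -1.0000e-02 -3.5500e+00] F [ 0.9 -0.1 -0.1] open 0.0496 grip 30.0 t 27.1
```

Converted, -0.12 m is -0.2, -0.1 m is -0.1667.

shift_gripper --offsets '[[[0,0,0.0017],0,0.03],[[0,0,0.0017],0,0.03],[[0,0,0.0017],0,0.088],[[0,0,0.0017],0,0.088],[[0,0,0.0017],0,0.088],[[0,0,-0.0833],0,0.088],[[0,0,-0.1667],0,0.088],[[0,0,-0.2],0,0.088]]'

```text
clock: 28.1
tool_pos: [0.4774, 0.2954, 0.1727]
orientation: [-179.8, -0.2, -3.5]
force: [1.0, -0.1, -0.5]
opening: 0.0874
gripper_force: 0.0
```

```bash
python3 -c "
from h import *
d=snap('scene');W=world(d)
m=np.hypot(W[...,0]-.4767,W[...,1]-.2942)<.055;m&=(W[...,2]>.055)&(W[...,2]<.07);q=W[m]
r=cv2.minAreaRect(q[:,:2].astype(np.float32)*1000)
print(len(q),np.percentile(q[:,2],[5,50,95]),r)
go(.5845,-.125,.17,-67.8)
"
```

```text
621 [0.0569011  0.05946407 0.06156923] ((478.3775634765625, 295.6815185546875), (50.828948974609375, 70.45952606201172), 87.48757934570312)
d [0.1322 0.4135 0.003 ] turn 64.28 at [0.478  0.2958 0.1743] [-179.74   -0.25   -3.52] F [-0.5  0.6  1.8] open 0.088 grip 0.0 t 28.15
```

The carton is seated: top at 60 mm, centre (0.478, 0.296). Last is the coverslip box.

Converted, 0.414 m is 0.69, 0.132 m is 0.22, 64.3 degrees is 0.3572.

shift_gripper --offsets '[[[0.22,0.69,0],0.3572,0.088],[[0.22,0.69,0],0.3572,0.088],[[0.22,0.69,0],0.3572,0.088],[[0.22,0.69,0],0.3572,0.088],[[0.22,0.69,0],0.3572,0.088],[[0.22,0.69,0],0.3572,0.088],[[0.22,0.69,0],0.3572,0.088],[[0.22,0.69,0],0.3572,0.088]]'

```text
clock: 29.15
tool_pos: [0.5825, -0.1307, 0.1685]
orientation: [179.9, 0.0, -68.1]
force: [-0.7, 0.5, -0.5]
opening: 0.0875
gripper_force: 0.0
```

shift_gripper --offsets '[[[0,0,0.0667],0,0.07],[[0,0,0.1167],0,0.07],[[0,0,0.1167],0,0.07],[[0,0,0.1167],0,0.07]]'

```text
clock: 29.65
tool_pos: [0.5832, -0.1265, 0.1006]
orientation: [-180.0, -0.0, -67.8]
force: [0.4, 0.5, 0.3]
opening: 0.0702
gripper_force: 0.0
```

```bash
python3 -c "
from h import *
go(.5842,-.1243,.038,-67.8)
d=snap('wrist');cv2.imwrite('pics/w8.png',d['frame'][...,::-1])
W=world(snap('scene')); m=(W[...,0]>.67)&(W[...,0]<.73)&(W[...,1]>-.2)&(W[...,1]<0)&(W[...,2]<.2)&(W[...,2]>.03); q=W[m]; print(np.percentile(q[:,0],[1,10]),np.percentile(q[:,2],[90,99]))"
```

```text
d [-0.0017 -0.0017  0.0626] turn 0.01 at [ 0.5832 -0.1265  0.1006] [-1.7996e+02 -4.0000e-02 -6.7790e+01] F [0.4 0.5 0.3] open 0.0702 grip 0.0 t 29.65
[0.67082993 0.69717464] [0.08936294 0.186241  ]
```

View pics/w8.png

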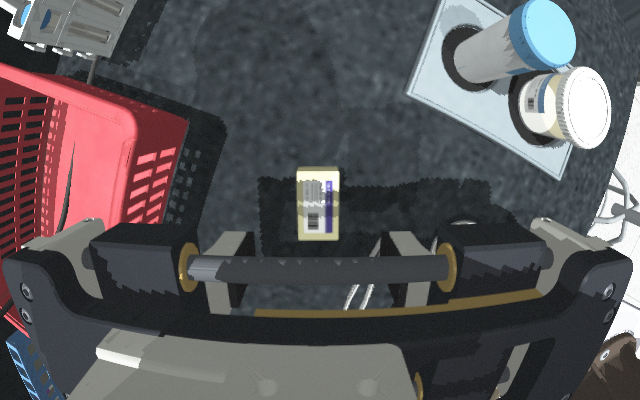

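The coverslip box (297–340, centre 318) is square to the fingers, and the basket rim is about 9 mm clear of the gripper body. Descend and grip.

Converted, 0.063 m is 0.105, 0.055 m is 0.0917.

shift_gripper --offsets '[[[-0.0017,-0.0017,0.05],0,0.07],[[-0.0017,-0.0017,0.0917],0,0.07],[[-0.0017,-0.0017,0.105],0,0.07],[[-0.0017,-0.0017,0.105],0,0.07],[[-0.0017,-0.0017,0.105],0,0.07],[[-0.0017,-0.0017,0.105],0,0.015],[[-0.0017,-0.0017,0.105],0,0.015],[[-0.0017,-0.0017,0.105],0,0.015]]'

```text
clock: 30.75
tool_pos: [0.5832, -0.1256, 0.0368]
orientation: [-180.0, -0.0, -67.9]
force: [0.3, 0.2, 0.1]
opening: 0.0451
gripper_force: 0.0
```

shift_gripper --offsets '[[[0,0,0],0,0.015],[[0,0,0],0,0.015],[[0,0,0],0,0.015],[[0,0,0],0,0.015]]'

```text
clock: 31.25
tool_pos: [0.583, -0.1256, 0.0365]
orientation: [180.0, 0.0, -67.9]
force: [-0.8, -0.2, 0.4]
opening: 0.0297
gripper_force: 30.0
```

```bash
python3 -c "
from h import *
go(.3869,.2996,.17,-3.5)"
```

```text
d [-0.4677  0.0214 -0.1334] turn -64.36 at [ 0.583  -0.1256  0.0365] [179.99   0.   -67.86] F [-0.8 -0.2  0.4] open 0.0297 grip 30.0 t 31.25
```

Converted, -0.3 m is -0.5, -0.13 m is -0.2167, -50 degrees is -0.2778.

shift_gripper --offsets '[[[0,0,-0.05],0,0.015],[[0,0,-0.1333],0,0.015],[[0,0,-0.2167],0,0.015],[[-0.1,0,-0.2167],-0.0556,0.015],[[-0.2,0,-0.2167],-0.1111,0.015],[[-0.3,0,-0.2167],-0.1667,0.015],[[-0.4,0.0167,-0.2167],-0.2222,0.015],[[-0.5,0.0333,-0.2167],-0.2778,0.015]]'

```text
clock: 32.25
tool_pos: [0.4504, 0.1463, 0.1667]
orientation: [-180.0, -0.0, -17.5]
force: [1.5, 0.8, 0.1]
opening: 0.0297
gripper_force: 30.0
```

```bash
python3 -c "
from h import *
go(.3797,.3,.167,-3.5)"
```

```text
d [-0.1137 -0.1253 -0.0003] turn -14.03 at [0.4504 0.1463 0.1667] [-1.7997e+02 -2.0000e-02 -1.7530e+01] F [1.5 0.8 0.1] open 0.0297 grip 30.0 t 32.25
```

Converted, -0.125 m is -0.2083, -0.114 m is -0.19, -14 degrees is -0.0778.

shift_gripper --offsets '[[[-0.19,-0.2083,0],-0.0778,0.015],[[-0.19,-0.2083,0],-0.0778,0.015],[[-0.19,-0.2083,0],-0.0778,0.015],[[-0.19,-0.2083,0],-0.0778,0.015],[[-0.19,-0.2083,0],-0.0778,0.015],[[-0.19,-0.2083,0],-0.0778,0.015]]'

```text
clock: 33.0
tool_pos: [0.3815, 0.2978, 0.1665]
orientation: [180.0, 0.0, -3.9]
force: [0.7, 0.3, -0.8]
opening: 0.0294
gripper_force: 30.0
```

```bash
python3 -c "
from h import *
go(.3797,.3,.0405,-3.5)
d=snap('wrist');cv2.imwrite('pics/w9.png',d['frame'][...,::-1])"
```

```text
d [-0.002  -0.0021  0.126 ] turn -0.43 at [0.3815 0.2978 0.1665] [ 1.7999e+02  1.0000e-02 -3.9300e+00] F [ 0.7  0.3 -0.8] open 0.0294 grip 30.0 t 33.0
```

View pics/w9.png

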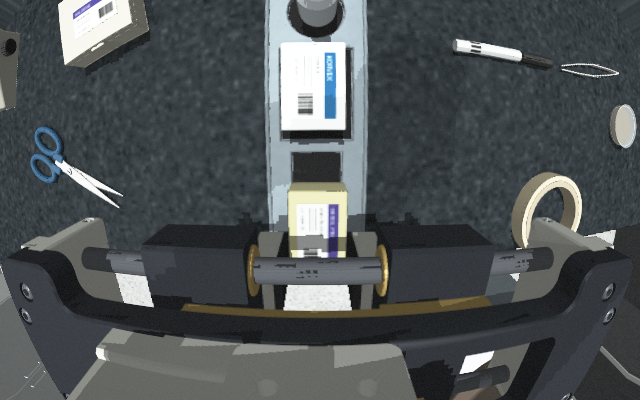

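The coverslip box (318,215) lines up with its recess, whose dark far end shows at (317,165). The carton sits square in its own recess at (315,88). Lowering.

Converted, 0.127 m is 0.2117, 0.125 m is 0.2083, -0.4 degrees is -0.0022.

shift_gripper --offsets '[[[-0.0033,-0.0033,0.0833],-0.0022,0.015],[[-0.0033,-0.0033,0.1667],-0.0022,0.015],[[-0.0033,-0.0033,0.1933],-0.0022,0.015],[[-0.0033,-0.0033,0.1933],-0.0022,0.015],[[-0.0033,-0.0033,0.2],-0.0022,0.015],[[-0.0033,-0.0033,0.205],-0.0022,0.015],[[-0.0033,-0.0033,0.2083],-0.0022,0.015],[[-0.0033,-0.0033,0.2117],-0.0022,0.015]]'

```text
clock: 34.05
tool_pos: [0.3796, 0.3011, 0.0404]
orientation: [-180.0, -0.0, -3.4]
force: [-10.3, -3.9, 34.4]
opening: 0.0297
gripper_force: 30.0
```

shift_gripper --offsets '[[[0,0,0],0,0.015],[[0,0,0],0,0.015]]'

```text
clock: 34.3
tool_pos: [0.3796, 0.3011, 0.0405]
orientation: [-180.0, -0.0, -3.4]
force: [-1.9, -1.0, 9.7]
opening: 0.0296
gripper_force: 30.0
```

```bash
python3 -c "
from h import *
go(.3797,.3,.0405,-3.5)"
```

```text
d [ 0.0002  0.0011 -0.    ] turn 0.07 at [0.3796 0.3011 0.0405] [-1.7996e+02 -3.0000e-02 -3.4300e+00] F [-1.9 -1.   9.7] open 0.0296 grip 30.0 t 34.3
```

Converted, -0.18 m is -0.3, -0.14 m is -0.2333.

shift_gripper --offsets '[[[0,0,0],0,0.06],[[0,0,0],0,0.06],[[0,0,0],0,0.06],[[0,0,-0.0667],0,0.06],[[0,0,-0.15],0,0.06],[[0,0,-0.2333],0,0.06],[[0.0833,0,-0.3],0,0.06],[[0.0833,0,-0.3],0,0.06]]'

```text
clock: 35.3
tool_pos: [0.4324, 0.2991, 0.2228]
orientation: [-179.7, -0.2, -3.5]
force: [-0.9, -0.4, -1.4]
opening: 0.0604
gripper_force: 0.0
```

```bash
python3 -c "
from h import *
go(.38,-.0,.3,-3.5)"
```

```text
d [-0.0336  0.3014 -0.0788] turn -0.02 at [0.4324 0.2991 0.2228] [-179.73   -0.24   -3.52] F [-0.9 -0.4 -1.4] open 0.0604 grip 0.0 t 35.3
```

Converted, 0.25 m is 0.4167, 0.15 m is 0.25.

shift_gripper --offsets '[[[0.1667,0.25,-0.05],0,0.06],[[0.1667,0.25,-0.05],0,0.06],[[0.1667,0.4167,-0.05],0,0.06],[[0.1667,0.4167,-0.05],0,0.06],[[0.1667,0.4167,-0.05],0,0.06],[[0.1667,0.4167,-0.05],0,0.06],[[0.1667,0.4167,-0.05],0,0.06],[[0.1667,0.4167,-0.05],0,0.06]]'

```text
clock: 36.3
tool_pos: [0.5138, 0.0431, 0.2492]
orientation: [180.0, 0.0, -3.4]
force: [0.5, 0.4, 0.8]
opening: 0.0599
gripper_force: 0.0
```

```bash
python3 - <<'E'
from h import *
T=snap("top");S=snap("scene");WT=world(T);WS=world(S)
for k,(x,y,r,lo,hi) in dict(cov=(.387,.2996,.05,.015,.035),carton=(.4767,.2942,.05,.05,.07),dropper=(.5575,.2892,.03,.1,.125),cup=(.4416,-.2869,.045,.06,.08),vial=(.5196,-.2848,.03,.095,.115),petri=(.4533,-.1355,.05,.006,.02)).items():
    for n,W in(("top",WT),("scene",WS)):
        m=(np.hypot(W[...,0]-x,W[...,1]-y)<r)&(W[...,2]>lo)&(W[...,2]<hi);q=W[m]
        if len(q)<5: print(k,n,"hidden");continue
        b=cv2.minAreaRect(q[:,:2].astype(np.float32)*1000); print(k,n,len(q),"z",np.percentile(q[:,2],[10,50,95]).round(4),np.round(b[0],1),np.round(b[1],1),round(b[2],1))
a=cv2.resize(T["frame"][120:300,160:500],(800,424),interpolation=cv2.INTER_CUBIC);cv2.imwrite("pics/final.png",a[...,::-1])
E
```

```text
cov top 345 z [0.0224 0.0255 0.0282] [378.6 304.4] [38.3 78. ] 75.1
cov scene 515 z [0.0214 0.0263 0.0287] [385.9 301.7] [76.8 56. ] 27.7
carton top hidden
carton scene 981 z [0.0571 0.0594 0.0615] [478.2 295.4] [51.4 71.1] 86.7
dropper top hidden
dropper scene 81 z [0.1025 0.1112 0.1168] [555.3 289.4] [16.2 12.6] 62.5
cup top 652 z [0.0665 0.069  0.0716] [ 441.4 -282.8] [58.9 58.9] 42.8
cup scene 316 z [0.0656 0.0692 0.0718] [ 439.8 -283.9] [58.6 59.5] 78.8
vial top 306 z [0.1017 0.1048 0.1077] [ 519.8 -284.8] [38.5 37. ] 88.9
vial scene 148 z [0.0986 0.1048 0.1071] [ 519.9 -284.7] [37.2 38.5] 37.2
petri top 604 z [0.0118 0.014  0.0167] [ 453.7 -135.3] [60.4 60.6] 0.0
petri scene 371 z [0.0111 0.0142 0.0168] [ 452.1 -137. ] [62.7 61.3] 85.6
```

View pics/final.png

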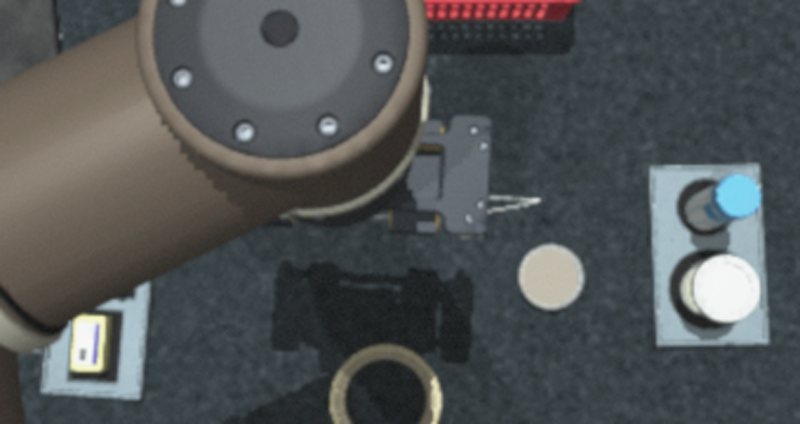

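The final view shows the vial and cup in the right tray and the coverslip box inside its recess at (90,345). The petri dish is unmoved at (551,277), and all heights equal item height + 4 mm, so everything is on its recess floor. The arm is clear, so I'm handing in.

```bash
python3 -c "
from h import *
print(job.close_job())"
```

```text
the job is handed in; nothing more can be done
None
```

Both kits are made up and the job is handed in at about 36 s on the robot's clock: all five items stand upright on their recess floors by the final camera check, and the petri dish was left where it stood.

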